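# Close the food tub and stow it under the galley shelf

## Robot

A 7-joint arm with a two-finger parallel gripper is mounted at the origin on the work surface. World frame = base frame: x ahead of the robot, y to its left, z up, the work surface at z = 0. Lengths are in m, angles in rad, forces in N, time in s.
With the tool pointing down it reaches from about 0.4 to 0.85 m from the base axis. Payload 4.5 kg.
Tool frame: the origin (TCP) lies midway between the tips of the shut fingers; the grasp point (between the pads) lies 19 mm behind it; z points along the fingers, y is the direction in which the jaws open and shut (so a half turn about z gives the same grasp; the last joint's range is limited). The gripper opens to 88 mm and grips with 3 to 60 N. Pads are 18 mm wide; open, the fingers measure 123 mm over their backs; the gripper's body (75 mm by 187 mm) begins 45 mm behind the grasp point.
Start: joints at [-1.236, 0.689, -0.195, 1.565, 0.157, 0.902, -0.215], TCP at [0.185, 0.597, 0.239] pointing down, gripper open.
Joint ranges: [-3.01, 3.01], [-0.46, 2.08], [-1.47, 1.51], [0.13, 2.56], [-1, 4.14], [0.04, 2.09], [-2.66, 2.66]. Speed limits (rad/s): [2.57, 2.57, 3.14, 3.14, 3.14, 3.14, 3.14].

## Interface

Orientations are given as a unit quaternion [x, y, z, w].
In Python, from plant import r gives the robot as it stands. The module is installed in compiled form; this text tells all that it offers.
- The arm moves only by the shell command python3 -m jog 'ROWS' [FORCE]. ROWS is JSON, a list of rows, each an object with "translation": the shift along the tool's x, y, z in units of 40 mm (1.0 is 40 mm), a list of three; "twist": the turn about the tool's z in units of 6 degrees (1.0 is 6 degrees); "claw": the opening in per cent of the stroke, from 0 (shut) to 100 (fully open). A call has 1 to 20 rows; each row shifts and turns the commanded pose from where the row before left it, along the tool's axes as they then stand; what a row does not reach is not made up. A row lasts 1/12 s, in which the tool goes at most 41.7 mm and 7.16 degrees, less where a joint would pass 70% of its speed; a pose out of reach is approached as far as the arm can. A call is refused whole if a number of a shift passes 1 or a number of a turn 1, either way. A call with a gripper value outside its range is refused whole. The fingers move at their own pace and stop on an object; FORCE is the grip in N (left out, the last holds). Time passes only in rows, so rows that do not move let the fingers close. It gives the time, the measured TCP pose, the force and the opening at its end, in the units of the state.
- r.get_state(): the state, without advancing time (a new reading comes with each control period).
- r.snapshot(name): name is "scene" or "top" or "wrist"; returns a dict with "img" (480x640x3 uint8, red, green, blue), "fx", "fy", "cx", "cy" (pixels), "dist_coeffs" ([k1, k2, p1, p2, k3] as OpenCV has them; the pictures are not rectified), "origin" and "rotation" of the camera in the world; the wrist camera has in their place "T_tool_cam" (4x4, takes a point from camera to tool coordinates, whose origin is the TCP and whose axes are the flange's). Camera axes: x right, y up, looking along -z (the intrinsics and any distortion apply to the point x, -y, -z); pixel columns grow to the right and rows downward; lengths in m; the calibration is good to about 2 mm. A picture is of the moment at which its call begins: read the wrist's pose just before it. There is no depth.
- r.finish_job(): hands the job in, once; it reports no verdict.
Trained networks look in the newest picture that a camera, given by its name, has taken for a name from the list of things; names that differ only in an ending like _2 or _b are one class to them, and where a whole thing is asked for, a point or a joint stands for the part that bears it (a point fixed in the world has none). Each returns a list of dicts, best first, with "confidence" (0 to 1); they miss things now and then, are a little off and sometimes report something else, mostly with a low value. They report only what shows in the picture. A call takes as long as a camera call. They do not tell look-alikes from the thing itself.
- r.spot_in(label, camera): "rect" ([left, top, right, bottom] in pixels, round what is visible of it).
- r.spot_point(label, camera): "location" ([row, column] in pixels: a listed point, or the origin of a listed thing).
The state is a dict: "clock": time; "q": joint angles; "qd": joint speeds; "joint_torque": joint torques, N m; "tool_pos": TCP position; "eef_rot": TCP orientation; "contact_force": force on the tool from outside, world axes, zero at the start; "moment": the same for the moment, N m; "opening": opening from 0.0 (shut) to 1.0 (fully open).
Only numpy, scipy, OpenCV 4.12 (cv2) and the standard library are available. Lean on these libraries where they do the work, as an engineer would, in place of code of your own. Each camera call takes 0.05 s, during which the arm holds its last target. There are 200 camera calls.

## Task

Snap the yellow lid fully down onto the open blue food tub. Then slide the closed tub lengthwise into the free bay of the low shelf, the one with the green mat, until it is fully home against the brass rail at the back, and let go. Keep the tub upright and leave the red-lidded tub, mug, jar and bottle where they are.

Things in the scene. Friction and masses are not known exactly. Their poses are not given: they have to be found in the camera images.
- tub: open blue food tub, 110 mm long (its x) x 64 wide (its y) x 44 high, walls 3 mm, rounded rim, 0.2 to 0.4 kg, loose on the counter. Origin: centre of its underside; z up. Both ends are alike. Outside each long wall, 38 mm up, a grey sprung catch bar 50 mm long stands out 3.5 mm and yields inward.
- rim (a point): point in the middle of the tub's mouth, level with its rim, 44 mm above the tub's underside; axes as the tub's. The lid goes on in line with the tub, either way round; it first rests on the sprung catches with its origin about 3 mm below this point. Pressed level with about 10 to 20 N it snaps past them and its plate meets the rim: lid origin then 14 mm below this point.
- lid: yellow snap-fit lid, 122 mm long (its x) x 76 wide (its y), about 0.08 kg, lying right way up. Origin: centre of the skirt's lower edge; z up. Skirt 3 mm thick, 14 mm deep; top plate from 14 to 18 mm above the origin. The skirt goes round the tub with 3 mm to spare all round; round beads inside its long sides leave 1.5 mm each side.
- rib (a point): centre of the top of the lid's straight grip rib, 33 mm above the lid's origin. The rib is 76 mm long (along the lid's x), 14 wide and 15 high, standing on the plate. With the lid snapped on, this point is 63 mm above the tub's underside, and the closed tub can be lifted gently or slid lengthwise by the rib (dragged sideways it tends to tip).
- shelf: fixed dark wood shelf, two bays side by side, open at the front (-x side, towards the robot). Origin on the counter; x points into the bays. Board x -76 to +74 mm, 206 wide, underside 68 and top 80 mm up. Uprights 10 mm thick at y -98, 0, +98 leave bays 88 mm wide centred at y -49, +49. Brass rail 20 mm high across the back, near face at x +58. Mug and jar on top, over 50 mm behind the front edge.
- home (a point): on the counter in the free bay, marked by a thin flat green mat 60 mm wide that sticks out about 40 mm in front: where the tub's origin lies when its end touches the brass rail. Axes as the shelf's, x into the bay; the board's front edge is at x -79 mm. The tub's near wall then stands 24 mm behind that edge (the lid's skirt 18 mm), so fingers pushing it must lean in under the board.
- stowed_tub: bystander: a closed grey tub with a red lid, same size, already in the other bay, loose. Origin: centre of its underside.
- mug: bystander: blue mug, 68 mm wide, 85 mm high, on top of the shelf. Origin: centre of its underside.
- jar: bystander: jar, 56 mm wide, 85 mm high, on top of the shelf. Origin: centre of its underside.
- bottle: bystander: green bottle, 66 mm wide, 190 mm high, on the counter to the left of the shelf. Origin: centre of its underside.
There are look-alikes about, which are no part of the job. There is more than one size of the lid; the one meant has the size given above.

How it is judged:
On the way:
1. the lid is snapped fully down on the tub, while the tub is still outside the bay (z of lid in the frame of tub between 0.025 and 0.033 m and horizontal distance between lid and tub below 0.006 m and angle between the z axis of lid and the z axis of tub, either way round below 0.05 rad and x of tub in the frame of home below -0.04 m), for 0.2 s.
At the end, for the whole second after the job is handed in: the lid is snapped on (its origin within 3 mm of 30 mm above the tub's underside, level within 0.05 rad, within 6 mm of the tub's middle) and the tub stands flat on the counter in the free bay, within 6 mm of touching the back rail and within 12 mm of the bay's middle line, at rest (z of lid in the frame of tub between 0.025 and 0.033 m and horizontal distance between lid and tub below 0.006 m and angle between the z axis of lid and the z axis of tub, either way round below 0.05 rad and x of tub in the frame of home between -0.006 and 0.006 m and y of tub in the frame of home between -0.012 and 0.012 m and height (world z) of tub below 0.005 m and angle between tub's own z axis and vertical below 0.05 rad and linear speed of tub below 0.01 m/s).
It fails at once if the tub is tipped more than about 30 degrees (angle between tub's own z axis and vertical above 0.5 rad).
It fails at once if the red-lidded tub is moved more than 15 mm (distance of stowed_tub from where it was at the start of the episode above 0.015 m).
It fails at once if the mug is moved more than 15 mm (distance of mug from where it was at the start of the episode above 0.015 m).
It fails at once if the jar is moved more than 15 mm (distance of jar from where it was at the start of the episode above 0.015 m).
It fails at once if the bottle is moved more than 15 mm (distance of bottle from where it was at the start of the episode above 0.015 m).
It also fails if it takes over 64 s, if anything falls off the work surface, if the arm or the gripper's body presses on something with over 40 N, if the wrist force passes 120 N, or if a joint passes its speed limit or range.

## Working session

There is one attempt and no reset: what is moved stays moved. The work goes in short steps, Python scripts to look and compute and a shell command to move; the robot and the scene stay as the last step left them, time stands still between calls to the robot, and variables do not carry over. Pictures are saved under pics/ and viewed, about 8 in all and at most 12, crops included, and the job is handed in when it is done.

```bash
mkdir -p pics
cat > h.py <<'E'
import numpy as np,cv2
from scipy.spatial.transform import Rotation as R
from plant import r
def cam(s,st=None):
    K=np.array([[s['fx'],0,s['cx']],[0,s['fy'],s['cy']],[0,0,1.]]);d=np.array(s['dist_coeffs'],float)
    if 'origin' in s:
        Rm=np.array(s['rotation'],float)
        if Rm.shape!=(3,3): Rm=R.from_quat(Rm).as_matrix()
        o=np.array(s['origin'])
    else:
        T=np.array(s['T_tool_cam']);W=R.from_quat(st['eef_rot']).as_matrix()
        Rm=W@T[:3,:3];o=W@T[:3,3]+np.array(st['tool_pos'])
    return K,d,Rm,o
def px2w(c,u,v,z):
    K,d,Rm,o=c
    p=cv2.undistortPoints(np.array([[[u,v]]],float),K,d)[0,0]
    ray=Rm@np.array([p[0],-p[1],-1.]);return o+ray*(z-o[2])/ray[2]
def w2px(c,P):
    K,d,Rm,o=c
    q=(np.array(P,float).reshape(-1,3)-o)@Rm; q=q*[1,-1,-1]
    return cv2.projectPoints(q,np.zeros(3),np.zeros(3),K,d)[0][:,0]
def look(name):
    st=r.get_state();s=r.snapshot(name);return s['img'],cam(s,st),st
def save(img,f): cv2.imwrite('pics/'+f,img[:,:,::-1])
E
cat > a.py <<'E'
from h import *
Z=dict(tub=0,rim=.044,lid=0,rib=.033,home=0,shelf=0,stowed_tub=0,mug=.08,jar=.08,bottle=0)
st=r.get_state();print(st['tool_pos'],st['eef_rot'],st['opening'],st['clock'],st['contact_force'])
for n in ('top','scene'):
    img,c,_=look(n);save(img,n+'0.png');print(n,c[3])
    for l in Z:
        for p in r.spot_point(l,n)[:4]:
            a,b=p['location'];print(l,round(p['confidence'],2),[round(a),round(b)],px2w(c,b,a,Z[l]).round(3))
E
python3 a.py
```

```text
[0.18503519 0.59630922 0.23791546] [ 1.49807416e-01  9.88714761e-01 -9.24339463e-04 -7.58037015e-05] 1.0021875462214622 0.0 [-0.05455597 -0.88118918  0.79369251]
top [0.48350145 0.08201067 0.99737079]
tub 0.75 [312, 471] [ 0.45  -0.228  0.   ]
rim 0.57 [314, 475] [ 0.448 -0.223  0.044]
lid 0.77 [325, 273] [ 0.429  0.171 -0.   ]
lid 0.63 [327, 197] [ 0.428  0.324 -0.   ]
rib 0.65 [328, 272] [0.425 0.171 0.033]
rib 0.59 [329, 194] [0.425 0.322 0.033]
shelf 0.57 [197, 353] [0.689 0.006 0.   ]
mug 0.72 [172, 336] [0.721 0.043 0.08 ]
jar 0.78 [179, 383] [ 0.706 -0.046  0.08 ]
bottle 0.57 [241, 180] [0.602 0.361 0.   ]
scene [ 1.25391086 -0.07252802  0.65396302]
tub 0.83 [251, 177] [ 0.443 -0.224  0.   ]
rim 0.95 [236, 169] [ 0.439 -0.234  0.044]
rim 0.21 [318, 291] [ 0.731 -0.006  0.044]
lid 0.74 [224, 340] [0.415 0.168 0.   ]
lid 0.34 [238, 170] [ 0.391 -0.242  0.   ]
lid 0.32 [252, 180] [ 0.448 -0.218  0.   ]
rib 0.67 [213, 402] [0.445 0.314 0.033]
rib 0.59 [218, 347] [0.438 0.178 0.033]
home 0.62 [319, 271] [ 0.686 -0.039  0.   ]
shelf 0.83 [318, 295] [0.693 0.007 0.   ]
shelf 0.16 [237, 170] [ 0.385 -0.243  0.   ]
stowed_tub 0.61 [312, 317] [0.686 0.053 0.   ]
mug 0.95 [295, 323] [0.719 0.055 0.08 ]
mug 0.33 [318, 269] [ 0.753 -0.047  0.08 ]
jar 0.69 [301, 263] [ 0.713 -0.052  0.08 ]
bottle 0.61 [260, 446] [0.592 0.37  0.   ]
```

View pics/top0.png

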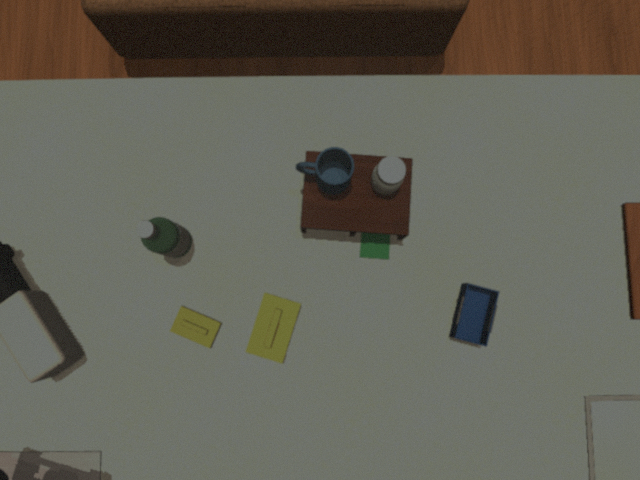

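Run:
```python
import cv2
i=cv2.imread('pics/top0.png')
a=cv2.resize(i[270:380,150:330],None,fx=4,fy=4,interpolation=cv2.INTER_CUBIC)
cv2.imwrite('pics/c1.png',a)
a=cv2.resize(i[120:360,280:540],None,fx=2.5,fy=2.5,interpolation=cv2.INTER_CUBIC)
cv2.imwrite('pics/c2.png',a)
```

```text
(no output)
```

View pics/c1.png

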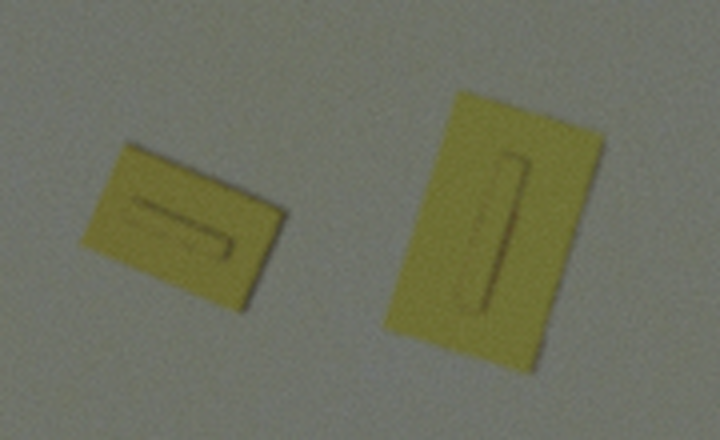

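View pics/c2.png

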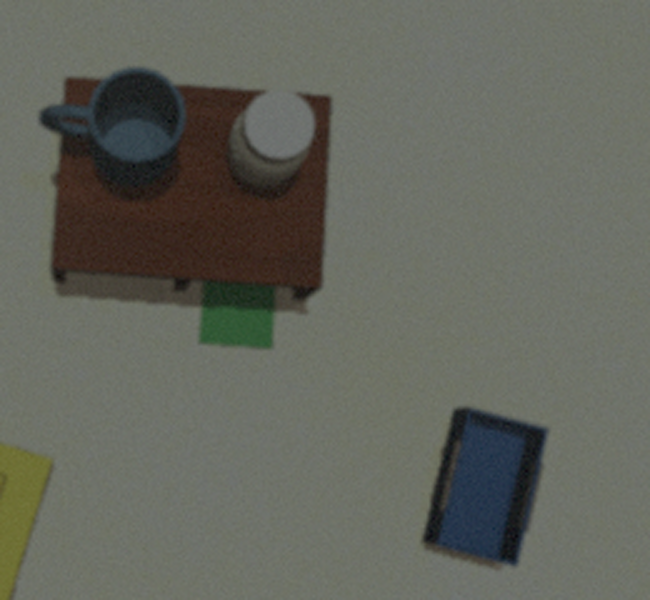

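The two yellow lids are at (273,327), about 62 px ≈ 122 mm long, and at (197,327), about 84 mm long. The second is the small look-alike, so I'll use the one at (273,327). The open blue tub is at (474,315). The free bay has its green mat at (375,246), with the jar above it.

```bash
cat > b.py <<'E'
from h import *
img=cv2.imread('pics/top0.png')[:,:,::-1];s=r.snapshot('top');c=cam(s);img=s['img']
hsv=cv2.cvtColor(cv2.GaussianBlur(img,(3,3),0),cv2.COLOR_RGB2HSV)
def fit(lo,hi,box,z,name):
    m=cv2.inRange(hsv,lo,hi);k=np.zeros_like(m);x0,y0,x1,y1=box;k[y0:y1,x0:x1]=m[y0:y1,x0:x1]
    k=cv2.morphologyEx(k,cv2.MORPH_OPEN,np.ones((3,3)))
    cs,_=cv2.findContours(k,0,2);ct=max(cs,key=cv2.contourArea)[:,0]
    w=np.array([px2w(c,u,v,z)[:2] for u,v in ct])
    (cx,cy),(a,b),t=cv2.minAreaRect((w*1000).astype(np.float32))
    bx=cv2.boxPoints(((cx,cy),(a,b),t));e=max([bx[1]-bx[0],bx[2]-bx[1]],key=np.linalg.norm);e=e*np.sign(e[0])
    print(name,'centre',round(cx,1),round(cy,1),'size',round(a,1),round(b,1),'longyaw',round(np.degrees(np.arctan2(e[1],e[0])),1));print(bx.round().tolist())
for p in [(273,327),(197,327),(474,315),(375,246),(355,215),(484,300)]: print(p,hsv[p[1],p[0]])
fit((20,90,60),(40,255,255),(230,280,320,380),.018,'lid')
fit((20,90,60),(40,255,255),(150,280,230,380),.018,'small')
fit((95,90,15),(130,255,255),(430,270,520,360),.044,'tubrim')
fit((50,90,40),(85,255,255),(350,225,410,270),0,'mat')
fit((0,90,20),(15,255,255),(290,140,425,240),.08,'board')
E
python3 b.py
```

```text
(273, 327) [ 31 134 112]
(197, 327) [ 28 131 107]
(474, 315) [107 119  75]
(375, 246) [ 64 109  89]
(355, 215) [ 10 123  56]
(484, 300) [107 122  75]
lid centre 425.9 169.3 size 75.6 120.7 longyaw -17.6
[[357.0, 152.0], [472.0, 115.0], [495.0, 187.0], [380.0, 224.0]]
small centre 429.5 322.6 size 86.4 53.1 longyaw 66.7
[[388.0, 293.0], [437.0, 272.0], [471.0, 352.0], [422.0, 373.0]]
tubrim centre 445.5 -217.8 size 49.8 98.7 longyaw -16.2
[[391.0, -228.0], [486.0, -255.0], [500.0, -208.0], [405.0, -180.0]]
mat centre 581.5 -35.0 size 53.2 34.8 longyaw 88.5
[[563.0, -61.0], [598.0, -62.0], [600.0, -9.0], [565.0, -8.0]]
board centre 680.2 5.9 size 201.9 147.4 longyaw 85.6
[[599.0, -89.0], [746.0, -100.0], [761.0, 101.0], [614.0, 112.0]]
```

```bash
python3 -m jog '[{"translation":[-0.64,-0.6,0],"twist":0,"claw":100},{"translation":[-0.64,-0.6,0],"twist":0,"claw":100},{"translation":[-0.64,-0.6,0],"twist":0,"claw":100},{"translation":[-0.64,-0.6,0.1],"twist":0,"claw":100},{"translation":[-0.64,-0.6,0.1],"twist":0,"claw":100},{"translation":[-0.64,-0.6,0.1],"twist":0,"claw":100},{"translation":[-0.64,-0.6,0.1],"twist":0,"claw":100},{"translation":[-0.64,-0.6,0.1],"twist":0,"claw":100},{"translation":[-0.64,-0.6,0.1],"twist":0,"claw":100},{"translation":[-0.64,-0.6,0.1],"twist":0,"claw":100},{"translation":[-0.64,-0.6,0.1],"twist":0,"claw":100},{"translation":[-0.64,-0.6,0.1],"twist":0,"claw":100},{"translation":[-0.64,-0.6,0.1],"twist":0,"claw":100},{"translation":[-0.64,-0.6,0.1],"twist":0,"claw":100},{"translation":[0,0,0],"twist":0,"claw":100},{"translation":[0,0,0],"twist":0,"claw":100}]'
cat > tgt.py <<'E'
from h import *
import sys
# x y yawdeg(of tool-x line) z
x,y,yaw,z=map(float,sys.argv[1:5]);st=r.get_state();W=R.from_quat(st['eef_rot']).as_matrix()
cur=np.degrees(np.arctan2(W[1,0],W[0,0]));dy=(yaw-cur+90)%180-90
d=W.T@(np.array([x,y,z])-st['tool_pos'])/.04
print('pos',np.round(st['tool_pos'],4),'yaw',cur.round(2),'tilt z',W[:,2].round(3),'t',round(st['clock'],2))
print('units',d.round(3),'norm',np.linalg.norm(d).round(2),'twist',round(-dy/6,3),'F',np.round(st['contact_force'],1))
E
python3 tgt.py .4259 .1693 -17.6 .024
python3 - <<'E'
from h import *
img,c,st=look('wrist');save(img,'w1.png')
for l,z in (('lid',0),('rib',.033)):
    for p in r.spot_point(l,'wrist')[:3]:
        a,b=p['location'];print(l,p['confidence'],[a,b],px2w(c,b,a,z).round(4))
hsv=cv2.cvtColor(cv2.GaussianBlur(img,(3,3),0),cv2.COLOR_RGB2HSV)
m=cv2.inRange(hsv,(20,90,40),(40,255,255));cs,_=cv2.findContours(m,0,2)
for ct in cs:
    if cv2.contourArea(ct)<2000: continue
    w=np.array([px2w(c,u,v,.018)[:2]*1000 for u,v in ct[:,0]],np.float32)
    print(cv2.minAreaRect(w),cv2.boundingRect(ct))
E
```

```text
clock: 2.48
tool_pos: [0.429, 0.1676, 0.1946]
eef_rot: [0.153, 0.988, -0.0, 0.0]
contact_force: [-0.6, 0.9, -1.0]
opening: 1.0
pos [0.429  0.1676 0.1946] yaw 162.45 tilt z [ 0.    -0.001 -1.   ] t 2.48
units [0.087 0.019 4.264] norm 4.27 twist 0.008 F [-0.6  0.9 -1. ]
lid 0.74 [207.1, 319.9] [0.4274 0.1695 0.    ]
lid 0.73 [154.4, 508.4] [0.4309 0.3264 0.    ]
lid 0.44 [477.3, 245.0] [0.6833 0.0052 0.    ]
rib 0.89 [155.5, 523.3] [0.427  0.3242 0.033 ]
rib 0.74 [217.9, 317.6] [0.4271 0.1677 0.033 ]
rib 0.61 [475.7, 245.8] [0.6492 0.0248 0.033 ]
((425.94775390625, 170.04254150390625), (76.77974700927734, 122.96775817871094), 72.40560150146484) (268, 129, 105, 156)
((427.2163391113281, 321.0718688964844), (88.7867202758789, 53.5438117980957), 66.55220031738281) (449, 112, 123, 84)
```

View pics/w1.png

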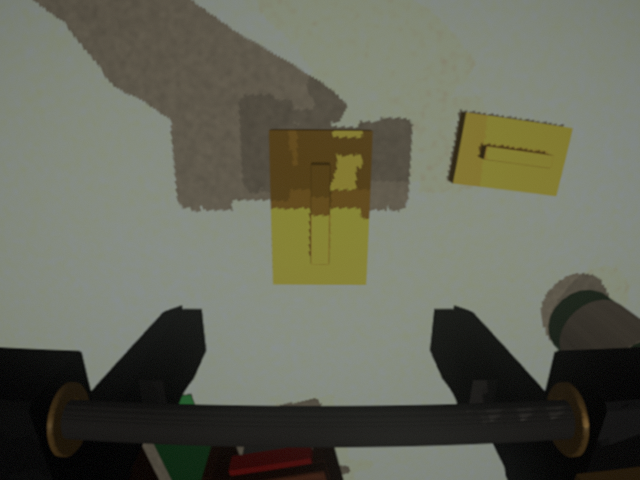

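The wrist view shows the target lid centred at (320,207), measuring 123 x 77 mm, so it is the right one. The small lid is at (512,155). Descending onto the rib.

```bash
python3 -m jog '[{"translation":[0.08,0.03,0.7],"twist":0,"claw":60},{"translation":[0,0,0.7],"twist":0,"claw":60},{"translation":[0,0,0.7],"twist":0,"claw":60},{"translation":[0,0,0.7],"twist":0,"claw":60},{"translation":[0,0,0.6],"twist":0,"claw":60},{"translation":[0,0,0.4],"twist":0,"claw":60},{"translation":[0,0,0.3],"twist":0,"claw":60},{"translation":[0,0,0.2],"twist":0,"claw":60},{"translation":[0,0,0],"twist":0,"claw":60},{"translation":[0,0,0],"twist":0,"claw":60}]'
python3 tgt.py .426 .170 -17.6 .0205
```

```text
clock: 3.47
tool_pos: [0.4251, 0.1738, 0.0229]
eef_rot: [0.148, 0.989, 0.0, -0.0]
contact_force: [-0.1, 0.2, 0.9]
opening: 0.599
pos [0.4251 0.1738 0.0229] yaw 162.93 tilt z [-0.001  0.001 -1.   ] t 3.47
units [-0.049 -0.083  0.06 ] norm 0.11 twist 0.089 F [-0.1  0.2  0.9]
```

```bash
python3 -m jog '[{"translation":[-0.05,-0.08,0.03],"twist":0.09,"claw":60},{"translation":[0,0,0],"twist":0,"claw":60},{"translation":[0,0,0],"twist":0,"claw":0},{"translation":[0,0,0],"twist":0,"claw":0},{"translation":[0,0,0],"twist":0,"claw":0},{"translation":[0,0,0],"twist":0,"claw":0},{"translation":[0,0,0],"twist":0,"claw":0},{"translation":[0,0,0],"twist":0,"claw":0}]' 30
python3 tgt.py .426 .170 -17.6 .0205
```

```text
clock: 4.13
tool_pos: [0.4266, 0.1686, 0.0219]
eef_rot: [0.154, 0.988, 0.0, -0.0]
contact_force: [0.5, -0.9, 1.2]
opening: 0.176
pos [0.4266 0.1686 0.0219] yaw 162.23 tilt z [-0.  0. -1.] t 4.13
units [0.024 0.028 0.034] norm 0.05 twist -0.028 F [ 0.5 -0.9  1.2]
```

```bash
python3 -m jog '[{"translation":[0,0,-0.3],"twist":0,"claw":0},{"translation":[0,0,-0.7],"twist":0,"claw":0},{"translation":[0,0,-0.7],"twist":0,"claw":0},{"translation":[0,0,-0.7],"twist":0,"claw":0},{"translation":[0,0,-0.7],"twist":0,"claw":0},{"translation":[0,0,-0.7],"twist":0,"claw":0},{"translation":[0,0,-0.7],"twist":0,"claw":0},{"translation":[0,0,0],"twist":0,"claw":0}]'
python3 -m jog '[{"translation":[-0.3,-0.45,0],"twist":0,"claw":0},{"translation":[-0.5,-0.73,0],"twist":0,"claw":0},{"translation":[-0.5,-0.73,0],"twist":0,"claw":0},{"translation":[-0.5,-0.73,0],"twist":0,"claw":0},{"translation":[-0.5,-0.73,0],"twist":0,"claw":0},{"translation":[-0.5,-0.73,0],"twist":0,"claw":0},{"translation":[-0.5,-0.73,0],"twist":0,"claw":0},{"translation":[-0.5,-0.73,0],"twist":0,"claw":0},{"translation":[-0.5,-0.73,0],"twist":0,"claw":0},{"translation":[-0.5,-0.73,0],"twist":0,"claw":0},{"translation":[-0.5,-0.73,0],"twist":0,"claw":0},{"translation":[-0.5,-0.73,0],"twist":0,"claw":0},{"translation":[-0.3,-0.45,0],"twist":0,"claw":0},{"translation":[0,0,0],"twist":0,"claw":0},{"translation":[0,0,0],"twist":0,"claw":0},{"translation":[0,0,0],"twist":0,"claw":0}]'
python3 tgt.py .447 -.221 -15 .06
cat > tub.py <<'E'
from h import *
import sys
img,c,st=look('wrist');save(img,sys.argv[1])
print(st['tool_pos'],st['eef_rot'])
for l,z in (('tub',0),('rim',.044),('lid',0)):
    for p in r.spot_point(l,'wrist')[:3]:
        a,b=p['location'];print(l,round(p['confidence'],2),[a,b],px2w(c,b,a,z).round(4))
hsv=cv2.cvtColor(cv2.GaussianBlur(img,(3,3),0),cv2.COLOR_RGB2HSV)
m=cv2.inRange(hsv,(98,90,10),(130,255,255));m=cv2.morphologyEx(m,cv2.MORPH_OPEN,np.ones((3,3)))
cs,_=cv2.findContours(m,0,2)
for ct in cs:
    if cv2.contourArea(ct)<2000: continue
    w=np.array([px2w(c,u,v,.044)[:2]*1000 for u,v in ct[:,0]],np.float32)
    print(cv2.minAreaRect(w),cv2.boundingRect(ct))
    print(cv2.minAreaRect(ct))
E
python3 tub.py w2.png
```

```text
clock: 4.8
tool_pos: [0.4286, 0.1696, 0.2058]
eef_rot: [0.155, 0.988, 0.002, 0.003]
contact_force: [1.1, 1.3, -1.3]
opening: 0.156
clock: 6.13
tool_pos: [0.5493, -0.2446, 0.2009]
eef_rot: [0.154, 0.988, 0.001, -0.001]
contact_force: [0.4, 1.2, -1.0]
opening: 0.154
pos [ 0.5493 -0.2446  0.2009] yaw 162.3 tilt z [-0.002  0.002 -1.   ] t 6.13
units [ 2.606 -0.217  3.528] norm 4.39 twist -0.449 F [ 0.4  1.2 -1. ]
[ 0.54927619 -0.24464594  0.2008578 ] [ 1.53814277e-01  9.88098742e-01  5.88550005e-04 -1.30286004e-03]
tub 0.93 [75.9, 298.8] [ 0.4456 -0.2269  0.    ]
rim 0.91 [75.1, 299.9] [ 0.4484 -0.2251  0.044 ]
lid 0.72 [303.3, 318.6] [ 0.6318 -0.2704  0.    ]
((449.8119201660156, -227.70425415039062), (62.80107879638672, 101.3450698852539), 74.0912094116211) (246, 0, 99, 156)
((296.4977722167969, 76.43341827392578), (156.14662170410156, 96.04666900634766), 88.09085083007812)
```

View pics/w2.png

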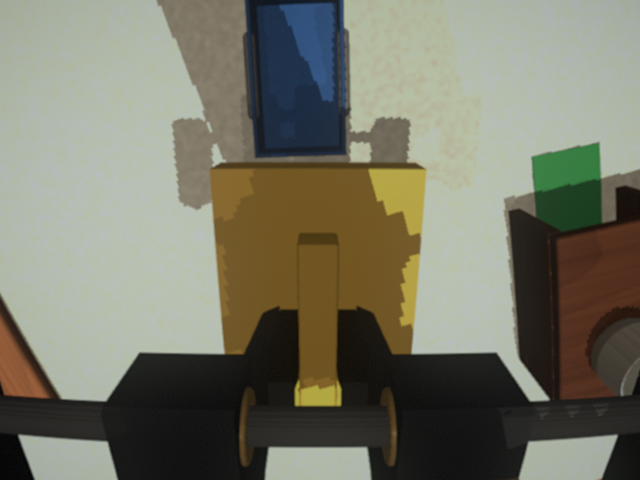

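The tub is at (297,76) and the held lid is square in the fingers, but the tub's far end is cut off at the top edge. I'll back off 30 mm and measure both.

```bash
python3 -m jog '[{"translation":[-0.5,0,0],"twist":0,"claw":0},{"translation":[-0.5,0,0],"twist":0,"claw":0},{"translation":[0,0,0],"twist":0,"claw":0},{"translation":[0,0,0],"twist":0,"claw":0},{"translation":[0,0,0],"twist":0,"claw":0}]'
python3 tub.py w3.png
python3 - <<'E'
from h import *
img,c,st=look('wrist')
hsv=cv2.cvtColor(cv2.GaussianBlur(img,(3,3),0),cv2.COLOR_RGB2HSV)
m=cv2.inRange(hsv,(15,90,40),(40,255,255))
W=R.from_quat(st['eef_rot']).as_matrix()
for u in (240,280,318,360,400):
    v=np.argmax(m[:,u]>0); p=px2w(c,u,v,st['tool_pos'][2]-.004); print(u,v,(W.T@(p-st['tool_pos'])*1000).round(1))
for v in (200,230):
    us=np.where(m[v,180:460])[0]+180
    for u in (us[0],us[-1]): p=px2w(c,u,v,st['tool_pos'][2]-.004);print(u,v,(W.T@(p-st['tool_pos'])*1000).round(1))
i=cv2.resize(img[0:200,200:400],None,fx=3,fy=3,interpolation=cv2.INTER_CUBIC);save(i,'c3.png')
E
```

```text
clock: 6.75
tool_pos: [0.5874, -0.2575, 0.2016]
eef_rot: [0.154, 0.988, -0.0, -0.001]
contact_force: [0.1, 0.5, -0.9]
opening: 0.155
[ 0.58737733 -0.25748843  0.2016191 ] [ 1.53933615e-01  9.88080752e-01 -6.67385867e-05 -9.30563667e-04]
tub 0.75 [21.4, 299.1] [ 0.4464 -0.2274  0.    ]
rim 0.62 [10.9, 301.9] [ 0.4486 -0.2243  0.044 ]
lid 0.56 [307.2, 320.3] [ 0.6746 -0.2834  0.    ]
((469.7752685546875, -233.73153686523438), (62.95125198364258, 61.442543029785156), 73.06629180908203) (249, 0, 98, 97)
((297.5, 48.0), (96.0, 97.0), 90.0)
240 163 [ 63.3 -27.4   4.1]
280 162 [ 63.6 -13.4   4.1]
318 162 [63.5 -0.1  4.1]
360 163 [63.2 14.5  4.1]
400 163 [63.3 28.5  4.1]
212 200 [ 50.2 -38.2   4.1]
423 200 [50.1 37.5  4. ]
215 230 [ 38.9 -37.9   4.1]
421 230 [38.9 37.6  4. ]
```

View pics/c3.png

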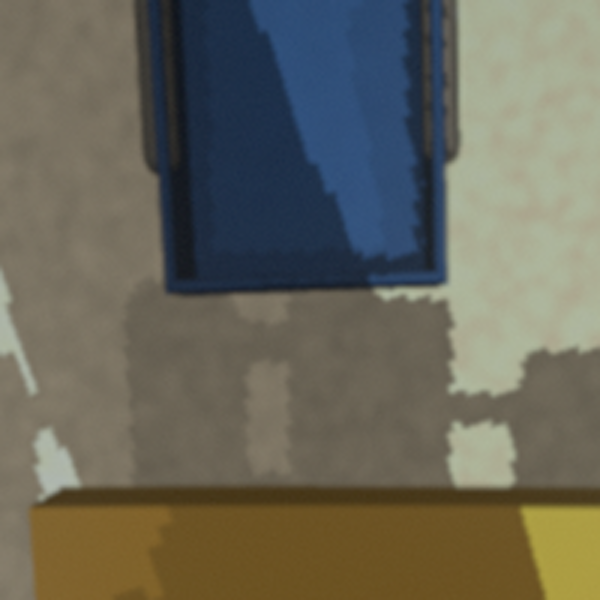

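The crop shows the tub's near rim corners at about (256,98) and (349,95), slightly turned relative to the tool. I moved the wrong way, so I'll come back and go up to get the whole rim in view.

```bash
python3 -m jog '[{"translation":[0.3,0,-0.7],"twist":0,"claw":0},{"translation":[0.3,0,-0.7],"twist":0,"claw":0},{"translation":[0.3,0,0],"twist":0,"claw":0},{"translation":[0,0,0],"twist":0,"claw":0},{"translation":[0,0,0],"twist":0,"claw":0},{"translation":[0,0,0],"twist":0,"claw":0}]'
python3 tub.py w4.png
python3 - <<'E'
from h import *
img,c,st=look('wrist')
i=cv2.resize(img[0:180,220:380],None,fx=4,fy=4,interpolation=cv2.INTER_CUBIC)[:600]
print(st['tool_pos'])
# overlay of hypothesised rim outline at several candidates is done from first estimate
s=cv2.imread('pics/w3.png');save(i,'c4.png')
for (u,v) in ((256,97.7),(348.7,94.7)):
    pass
E
```

```text
clock: 7.5
tool_pos: [0.5537, -0.2476, 0.2571]
eef_rot: [0.155, 0.988, -0.0, -0.001]
contact_force: [0.2, 0.3, -0.6]
opening: 0.154
[ 0.55365444 -0.24760463  0.25710462] [ 1.54553933e-01  9.87984036e-01 -1.53659630e-04 -7.76481447e-04]
tub 0.88 [72.7, 303.5] [ 0.4449 -0.2264  0.    ]
tub 0.52 [343.9, 319.3] [ 0.7089 -0.2962  0.    ]
rim 0.93 [73.0, 305.9] [ 0.4489 -0.2242  0.044 ]
lid 0.86 [302.7, 321.3] [ 0.6627 -0.2793  0.    ]
((446.5308532714844, -227.5946044921875), (61.67555618286133, 107.29947662353516), 72.84587860107422) (260, 0, 81, 141)
((300.0, 70.0), (140.0, 80.0), 90.0)
[ 0.55392909 -0.24735031  0.25695409]
```

View pics/c4.png

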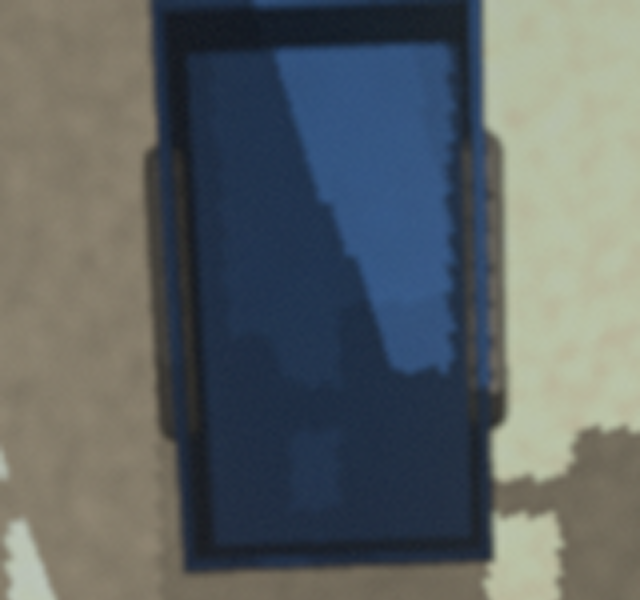

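Run:
```python
from h import *
img,c,st=look('wrist')
P=lambda x,y,z=.044:px2w(c,220+x/4,y/4,z)[:2]*1000
nl,nr,lt,rt=P(186,570),P(491,557),P(152,10),P(483,10)
ang=lambda a,b:np.degrees(np.arctan2(*(b-a)[::-1]))
print(nl,nr,lt,rt,'width',np.linalg.norm(nl-nr))
y1,y2,y3=ang(lt,nl),ang(rt,nr),ang(nr,nl)
print('yaws',y1,y2,y3+90,y3-90)
# distance from near edge mid back 55
for yaw in (y1,y2,(y1+y2)/2,-16.5):
    t=np.radians(yaw);print(yaw,'centre',(nl+nr)/2-55*np.array([np.cos(t),np.sin(t)]))
print('catch centre',(P(155,292,.038)+P(500,278,.038))/2, P(155,292,.038),P(500,278,.038))
```

```text
[ 490.90108437 -271.57540831] [ 507.61128916 -211.26074585] [ 387.88969038 -242.36835733] [ 407.59841174 -182.17434257] width 62.586655538719164
yaws -15.829742853263472 -16.215835033220717 -15.485416455978623 -195.48541645597862
-15.829742853263472 centre [ 446.34197815 -226.41519314]
-16.215835033220717 centre [ 446.44427689 -226.05896985]
-16.022788943242094 centre [ 446.39282747 -226.23699533]
-16.5 centre [ 446.52110135 -225.79723312]
catch centre [ 446.36040824 -226.52092317] [ 436.95418911 -259.85175132] [ 455.76662737 -193.19009502]
```

```bash
python3 tgt.py .4481 -.2269 -15.8 .10
```

```text
pos [ 0.5539 -0.2473  0.2572] yaw 162.23 tilt z [-0.001  0.    -1.   ] t 7.8
units [ 2.669 -0.32   3.933] norm 4.76 twist -0.328 F [ 0.2 -0.5 -0.3]
```

```bash
python3 -m jog '[{"translation":[0.5,-0.06,0.2],"twist":0,"claw":0},{"translation":[0.6,-0.06,0.4],"twist":0,"claw":0},{"translation":[0.6,-0.08,0.5],"twist":0,"claw":0},{"translation":[0.5,-0.06,0.7],"twist":0,"claw":0},{"translation":[0.3,-0.06,0.7],"twist":0,"claw":0},{"translation":[0.17,0,0.7],"twist":0,"claw":0},{"translation":[0,0,0.5],"twist":0,"claw":0},{"translation":[0,0,0.23],"twist":-0.33,"claw":0},{"translation":[0,0,0],"twist":0,"claw":0},{"translation":[0,0,0],"twist":0,"claw":0},{"translation":[0,0,0],"twist":0,"claw":0}]'
python3 tgt.py .4481 -.2269 -15.8 .072; python3 tgt.py .4481 -.2269 -15.8 .072
```

```text
clock: 8.72
tool_pos: [0.449, -0.2271, 0.1013]
eef_rot: [0.138, 0.99, -0.0, 0.0]
contact_force: [-0.2, -0.5, -1.1]
opening: 0.156
pos [ 0.449  -0.2271  0.1013] yaw 164.16 tilt z [ 0.001 -0.    -1.   ] t 8.72
units [ 0.023 -0.001  0.732] norm 0.73 twist -0.006 F [-0.2 -0.5 -1.1]
pos [ 0.449  -0.2271  0.1013] yaw 164.16 tilt z [ 0.001 -0.    -1.   ] t 8.72
units [ 0.023 -0.001  0.732] norm 0.73 twist -0.006 F [-0.2 -0.5 -1.1]
```

```bash
python3 -m jog '[{"translation":[0.02,0,0.3],"twist":0,"claw":0},{"translation":[0,0,0.3],"twist":0,"claw":0},{"translation":[0,0,0.15],"twist":0,"claw":0},{"translation":[0,0,0.1],"twist":0,"claw":0},{"translation":[0,0,0],"twist":0,"claw":0},{"translation":[0,0,0],"twist":0,"claw":0}]'
python3 -m jog '[{"translation":[0,0,0.05],"twist":0,"claw":0},{"translation":[0,0,0.05],"twist":0,"claw":0},{"translation":[0,0,0],"twist":0,"claw":0},{"translation":[0,0,0],"twist":0,"claw":0}]'
python3 tgt.py .4481 -.2269 -15.8 .0625
```

```text
clock: 9.22
tool_pos: [0.4477, -0.2268, 0.0671]
eef_rot: [0.137, 0.991, -0.0, 0.0]
contact_force: [-0.3, 0.8, -0.9]
opening: 0.154
clock: 9.55
tool_pos: [0.4473, -0.2268, 0.0627]
eef_rot: [0.137, 0.991, -0.0, -0.0]
contact_force: [-0.2, -0.1, -0.7]
opening: 0.157
pos [ 0.4473 -0.2268  0.0627] yaw 164.21 tilt z [-0.001 -0.    -1.   ] t 9.55
units [-0.02   0.002  0.005] norm 0.02 twist 0.001 F [-0.2 -0.1 -0.7]
```

The skirt is already below the rim with no contact force, so the fit is good. Pressing in small steps.

```bash
python3 -m jog '[{"translation":[0,0,0.05],"twist":0,"claw":0},{"translation":[0,0,0.05],"twist":0,"claw":0},{"translation":[0,0,0],"twist":0,"claw":0},{"translation":[0,0,0],"twist":0,"claw":0}]'
python3 -m jog '[{"translation":[0,0,0.05],"twist":0,"claw":0},{"translation":[0,0,0.05],"twist":0,"claw":0},{"translation":[0,0,0],"twist":0,"claw":0},{"translation":[0,0,0],"twist":0,"claw":0}]'
python3 -m jog '[{"translation":[0,0,0.05],"twist":0,"claw":0},{"translation":[0,0,0.03],"twist":0,"claw":0},{"translation":[0,0,0],"twist":0,"claw":0},{"translation":[0,0,0],"twist":0,"claw":0}]'
python3 tgt.py .4481 -.2269 -15.8 .0515
```

```text
clock: 9.88
tool_pos: [0.4478, -0.2269, 0.0597]
eef_rot: [0.137, 0.991, -0.0, 0.0]
contact_force: [-1.1, 1.0, 8.9]
opening: 0.154
clock: 10.22
tool_pos: [0.4478, -0.2268, 0.0547]
eef_rot: [0.137, 0.991, -0.0, 0.0]
contact_force: [1.0, -0.4, -0.2]
opening: 0.155
clock: 10.55
tool_pos: [0.4477, -0.2268, 0.0521]
eef_rot: [0.137, 0.991, -0.0, 0.0]
contact_force: [-0.7, 0.6, 9.8]
opening: 0.154
pos [ 0.4477 -0.2268  0.0521] yaw 164.21 tilt z [ 0.    -0.001 -1.   ] t 10.55
units [-0.01   0.001  0.014] norm 0.02 twist 0.002 F [-0.7  0.6  9.8]
```

The force rose to 9 N, dropped to 0, then rose to 10 N at z = 0.052, which is the snapped height. I'll press a little more, release, and go look at the shelf mouth from above.

```bash
python3 -m jog '[{"translation":[0,0,0.04],"twist":0,"claw":0},{"translation":[0,0,0],"twist":0,"claw":0},{"translation":[0,0,0],"twist":0,"claw":0}]'
python3 -m jog '[{"translation":[0,0,-0.08],"twist":0,"claw":0},{"translation":[0,0,0],"twist":0,"claw":60},{"translation":[0,0,0],"twist":0,"claw":60},{"translation":[0,0,0],"twist":0,"claw":60},{"translation":[0,0,0],"twist":0,"claw":60},{"translation":[0,0,-0.8],"twist":0,"claw":60},{"translation":[0,0,-0.8],"twist":0,"claw":60},{"translation":[0,0,-0.8],"twist":0,"claw":60},{"translation":[0,0,-0.8],"twist":0,"claw":60},{"translation":[0,0,-0.8],"twist":0,"claw":60},{"translation":[0,0,-0.8],"twist":0,"claw":60},{"translation":[0,0,-0.8],"twist":0,"claw":60},{"translation":[0,0,-0.8],"twist":0,"claw":60},{"translation":[0,0,0],"twist":0,"claw":60}]'
python3 tgt.py .70 -.03 -15.8 .33
```

```text
clock: 10.8
tool_pos: [0.4477, -0.2268, 0.052]
eef_rot: [0.137, 0.991, -0.001, 0.001]
contact_force: [-2.7, 1.0, 25.8]
opening: 0.155
clock: 11.97
tool_pos: [0.4506, -0.2272, 0.3143]
eef_rot: [0.138, 0.99, -0.001, 0.005]
contact_force: [-0.2, -0.9, -0.6]
opening: 0.606
pos [ 0.4506 -0.2272  0.3143] yaw 164.19 tilt z [ 0.009 -0.004 -1.   ] t 11.97
units [-4.661  6.442 -0.355] norm 7.96 twist -0.002 F [-0.2 -0.9 -0.6]
```

```bash
python3 -m jog '[{"translation":[-0.4,0.55,-0.1],"twist":0,"claw":60},{"translation":[-0.5,0.7,-0.1],"twist":0,"claw":60},{"translation":[-0.5,0.7,-0.1],"twist":0,"claw":60},{"translation":[-0.5,0.7,0],"twist":0,"claw":60},{"translation":[-0.5,0.7,0],"twist":0,"claw":60},{"translation":[-0.5,0.7,0],"twist":0,"claw":60},{"translation":[-0.5,0.7,0],"twist":0,"claw":60},{"translation":[-0.5,0.7,0],"twist":0,"claw":60},{"translation":[-0.4,0.6,0],"twist":0,"claw":60},{"translation":[-0.3,0.4,0],"twist":0,"claw":60},{"translation":[0,0,0],"twist":-1,"claw":60},{"translation":[0,0,0],"twist":-1,"claw":60},{"translation":[0,0,0],"twist":0,"claw":60},{"translation":[0,0,0],"twist":0,"claw":60},{"translation":[0,0,0],"twist":0,"claw":60}]'
cat > sh.py <<'E'
from h import *
import sys
img,c,st=look('wrist');save(img,sys.argv[1]);print(st['tool_pos'],st['eef_rot'],st['clock'])
for l,z in (('shelf',0),('home',0),('tub',0),('rib',.063),('lid',.03)):
    for p in r.spot_point(l,'wrist')[:2]:
        a,b=p['location'];print(l,round(p['confidence'],2),[a,b],px2w(c,b,a,z).round(4))
E
python3 sh.py w5.png
```

```text
clock: 13.22
tool_pos: [0.6944, -0.0289, 0.3203]
eef_rot: [0.035, 0.999, -0.0, -0.001]
contact_force: [-0.4, 0.2, 0.8]
opening: 0.598
[ 0.6944305  -0.02893643  0.32026618] [ 3.45568807e-02  9.99402383e-01 -2.58920245e-04 -7.95133458e-04] 13.2167
shelf 0.66 [171.6, 348.1] [0.6842 0.0042 0.    ]
```

View pics/w5.png

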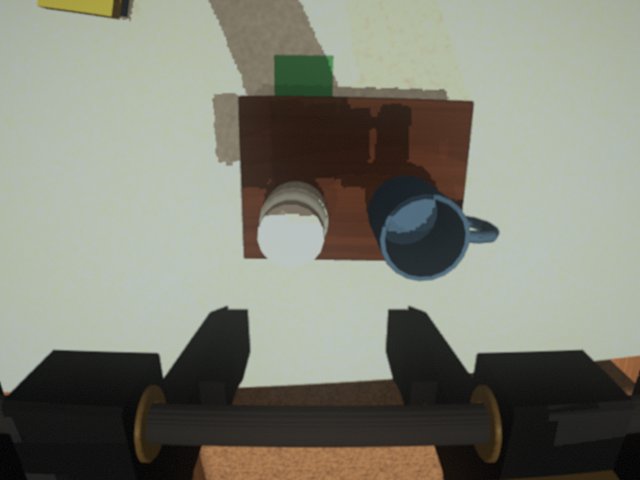

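The board shows clearly: front corners at about (238,97) and (473,101), right-bay side edge down to (245,258), and mat front corners at (274,56) and (333,56).

Run:
```python
from h import *
img,c,st=look('wrist')
hsv=cv2.cvtColor(cv2.GaussianBlur(img,(3,3),0),cv2.COLOR_RGB2HSV)
b=cv2.inRange(hsv,(0,90,20),(18,255,255))+cv2.inRange(hsv,(172,90,20),(180,255,255));g=cv2.inRange(hsv,(50,90,30),(85,255,255))
w=lambda L,z:np.array([px2w(c,u,v,z)[:2]*1000 for u,v in L])
def line(p,n):
    vx,vy,x,y=cv2.fitLine(p.astype(np.float32),cv2.DIST_HUBER,0,.01,.01).ravel();print(n,'pt',x.round(1),y.round(1),'ang',np.degrees(np.arctan2(vy,vx)).round(2));return x,y,vx,vy
fr=w([(u,80+np.argmax(b[80:140,u]>0)) for u in range(250,465,3)],.08)
lf=w([(200+np.argmax(b[v,200:300]>0),v) for v in range(105,250,3)],.08)
rt=w([(500-np.argmax(b[v,500:440:-1]>0),v) for v in range(108,170,3)],.08)
f=line(fr,'front');l=line(lf,'right side(y-)');rr=line(rt,'left side')
ml=w([(255+np.argmax(g[v,255:300]>0),v) for v in range(60,92,2)],0)
mr=w([(350-np.argmax(g[v,350:310:-1]>0),v) for v in range(60,92,2)],0)
mf=w([(u,40+np.argmax(g[40:90,u]>0)) for u in range(279,330,2)],0)
a=line(ml,'mat y-');d=line(mr,'mat y+');e=line(mf,'mat front')
for yaw in (-3.,-2.5,-2,-1.5,-1):
    t=np.radians(yaw);X=np.array([np.cos(t),np.sin(t)]);Y=np.array([-X[1],X[0]])
    F=fr.mean(0)@X;L=lf.mean(0)@Y;Rr=rt.mean(0)@Y;ml_=ml.mean(0)@Y;mr_=mr.mean(0)@Y
    yc1=L+103-49;yc2=Rr-103-49
    print(yaw,'board w',(Rr-L).round(1),'mat w',(mr_-ml_).round(1),'bayY from L,R,mat',yc1.round(1),yc2.round(1),((ml_+mr_)/2).round(1),'home',((F+79)*X+((yc1+yc2)/2)*Y).round(1),((F+79)*X+(ml_+mr_)/2*Y).round(1))
```

```text
front pt 607.2 -6.3 ang 85.16
right side(y-) pt 675.9 -96.6 ang -4.68
left side pt 648.8 107.9 ang -4.83
mat y- pt 580.6 -65.0 ang -3.06
mat y+ pt 580.3 -8.3 ang -5.61
mat front pt 563.2 -38.2 ang 85.94
-3.0 board w 202.6 mat w 56.5 bayY from L,R,mat -6.9 -10.3 -6.3 home [684.9 -44.5] [685.  -42.2]
-2.5 board w 202.9 mat w 56.5 bayY from L,R,mat -12.8 -15.9 -11.4 home [685.3 -44.3] [685.5 -41.4]
-2 board w 203.2 mat w 56.4 bayY from L,R,mat -18.7 -21.6 -16.5 home [685.8 -44.1] [685.9 -40.5]
-1.5 board w 203.4 mat w 56.4 bayY from L,R,mat -24.6 -27.2 -21.6 home [686.3 -43.9] [686.4 -39.6]
-1 board w 203.7 mat w 56.4 bayY from L,R,mat -30.5 -32.8 -26.7 home [686.7 -43.6] [686.8 -38.7]
```

Home comes out at about (0.683, -0.045) with bay yaw -4.7° (mat and board agree). Back to the closed tub.

```bash
python3 -m jog '[{"translation":[0,0,0],"twist":1,"claw":60},{"translation":[0,0,0],"twist":0.97,"claw":60},{"translation":[0.4,-0.55,0],"twist":0,"claw":60},{"translation":[0.5,-0.7,0],"twist":0,"claw":60},{"translation":[0.5,-0.7,0],"twist":0,"claw":60},{"translation":[0.5,-0.7,0],"twist":0,"claw":60},{"translation":[0.5,-0.7,0],"twist":0,"claw":60},{"translation":[0.5,-0.7,0],"twist":0,"claw":60},{"translation":[0.5,-0.7,0.2],"twist":0,"claw":60},{"translation":[0.4,-0.7,0.5],"twist":0,"claw":60},{"translation":[0.4,-0.6,0.7],"twist":0,"claw":60},{"translation":[0.3,-0.3,0.7],"twist":0,"claw":60},{"translation":[0,0,0.4],"twist":0,"claw":60},{"translation":[0,0,0],"twist":0,"claw":60},{"translation":[0,0,0],"twist":0,"claw":60}]'
python3 tgt.py .4478 -.2268 -15.8 .052
```

```text
clock: 14.82
tool_pos: [0.4533, -0.2244, 0.2212]
eef_rot: [0.136, 0.991, 0.0, -0.0]
contact_force: [0.7, 0.7, 0.6]
opening: 0.603
pos [ 0.4533 -0.2244  0.2212] yaw 164.39 tilt z [-0.001  0.001 -1.   ] t 14.82
units [ 0.112 -0.096  4.229] norm 4.23 twist 0.032 F [0.7 0.7 0.6]
```

```bash
python3 - <<'E'
from h import *
img,c,st=look('wrist');save(img,'w6.png')
hsv=cv2.cvtColor(cv2.GaussianBlur(img,(3,3),0),cv2.COLOR_RGB2HSV)
m=cv2.inRange(hsv,(18,90,40),(40,255,255));ct=max(cv2.findContours(m,0,2)[0],key=cv2.contourArea)
print(cv2.minAreaRect(np.array([px2w(c,u,v,.048)[:2]*1000 for u,v in ct[:,0]],np.float32)))
E
python3 -m jog '[{"translation":[0.11,-0.1,0.6],"twist":0,"claw":60},{"translation":[0,0,0.8],"twist":0,"claw":60},{"translation":[0,0,0.8],"twist":0,"claw":60},{"translation":[0,0,0.7],"twist":0,"claw":60},{"translation":[0,0,0.6],"twist":0,"claw":60},{"translation":[0,0,0.4],"twist":0,"claw":60},{"translation":[0,0,0.24],"twist":0,"claw":60},{"translation":[0,0,0],"twist":0,"claw":60},{"translation":[0,0,0],"twist":0,"claw":60}]'
python3 tgt.py .4478 -.2268 -15.8 .0525
```

```text
((446.2140808105469, -227.04042053222656), (76.64664459228516, 122.94908905029297), 74.20976257324219)
clock: 15.62
tool_pos: [0.4494, -0.2271, 0.0562]
eef_rot: [0.135, 0.991, -0.0, 0.001]
contact_force: [-0.1, 1.0, 1.1]
opening: 0.607
pos [ 0.4494 -0.2271  0.0562] yaw 164.46 tilt z [ 0.002 -0.001 -1.   ] t 15.62
units [ 0.041 -0.004  0.093] norm 0.1 twist 0.043 F [-0.1  1.   1.1]
```

The lid measures 122.9 x 76.6 mm when projected at the snapped height, centred on the tub at 15.8°, so the snap is confirmed. Gripping and lifting gently.

```bash
python3 -m jog '[{"translation":[0.03,0,0.08],"twist":0.04,"claw":60},{"translation":[0,0,0],"twist":0,"claw":60},{"translation":[0,0,0],"twist":0,"claw":0},{"translation":[0,0,0],"twist":0,"claw":0},{"translation":[0,0,0],"twist":0,"claw":0},{"translation":[0,0,0],"twist":0,"claw":0},{"translation":[0,0,0],"twist":0,"claw":0},{"translation":[0,0,0],"twist":0,"claw":0},{"translation":[0,0,-0.1],"twist":0,"claw":0},{"translation":[0,0,-0.1],"twist":0,"claw":0},{"translation":[0,0,-0.1],"twist":0,"claw":0},{"translation":[0,0,-0.1],"twist":0,"claw":0},{"translation":[0,0,0],"twist":0,"claw":0},{"translation":[0,0,0],"twist":0,"claw":0}]' 40
python3 tgt.py .4938 -.0294 -4.7 .068
```

```text
clock: 16.78
tool_pos: [0.4465, -0.2273, 0.0685]
eef_rot: [0.138, 0.99, -0.0, -0.0]
contact_force: [-0.1, 0.1, -3.7]
opening: 0.153
pos [ 0.4465 -0.2273  0.0685] yaw 164.13 tilt z [-0. -0. -1.] t 16.78
units [0.214 5.081 0.011] norm 5.09 twist -1.862 F [-0.1  0.1 -3.7]
```

```bash
python3 -m jog '[{"translation":[0.02,0.2,0],"twist":0,"claw":0},{"translation":[0.02,0.4,0],"twist":0,"claw":0},{"translation":[0.02,0.5,0],"twist":0,"claw":0},{"translation":[0.02,0.5,0],"twist":0,"claw":0},{"translation":[0.02,0.5,0],"twist":0,"claw":0},{"translation":[0.02,0.5,0],"twist":0,"claw":0},{"translation":[0.02,0.5,0],"twist":0,"claw":0},{"translation":[0.02,0.5,0],"twist":0,"claw":0},{"translation":[0.02,0.5,0],"twist":0,"claw":0},{"translation":[0.02,0.5,0],"twist":0,"claw":0},{"translation":[0,0.3,0],"twist":0,"claw":0},{"translation":[0,0.18,0],"twist":0,"claw":0},{"translation":[0,0,0],"twist":-0.5,"claw":0},{"translation":[0,0,0],"twist":-0.5,"claw":0},{"translation":[0,0,0],"twist":-0.5,"claw":0},{"translation":[0,0,0],"twist":-0.36,"claw":0},{"translation":[0,0,0],"twist":0,"claw":0},{"translation":[0,0,0],"twist":0,"claw":0},{"translation":[0,0,0],"twist":0,"claw":0}]'
python3 tgt.py .4938 -.0294 -4.7 .054
python3 - <<'E'
from h import *
img,c,st=look('wrist')
hsv=cv2.cvtColor(cv2.GaussianBlur(img,(3,3),0),cv2.COLOR_RGB2HSV)
m=cv2.inRange(hsv,(15,90,30),(40,255,255));W=R.from_quat(st['eef_rot']).as_matrix();save(img,'w7.png')
for u in (240,280,318,360,400):
    v=np.argmax(m[:,u]>0); p=px2w(c,u,v,st['tool_pos'][2]-.004); print(u,v,(W.T@(p-st['tool_pos'])*1000).round(1))
E
```

```text
clock: 18.37
tool_pos: [0.4941, -0.0298, 0.0682]
eef_rot: [0.042, 0.999, -0.0, -0.0]
contact_force: [-0.1, -0.3, -4.1]
opening: 0.157
pos [ 0.4941 -0.0298  0.0682] yaw 175.22 tilt z [-0.001 -0.    -1.   ] t 18.37
units [0.008 0.009 0.354] norm 0.35 twist -0.013 F [-0.1 -0.3 -4.1]
240 164 [ 63.  -27.4   4.1]
280 163 [ 63.3 -13.3   4.1]
318 163 [63.2 -0.1  4. ]
360 163 [63.3 14.5  4. ]
400 164 [63.  28.5  4. ]
```

```bash
python3 -m jog '[{"translation":[0,0,0.15],"twist":0,"claw":0},{"translation":[0,0,0.15],"twist":0,"claw":0},{"translation":[0,0,0.06],"twist":0,"claw":0},{"translation":[0,0,0],"twist":0,"claw":0},{"translation":[0,0,0],"twist":0,"claw":0}]'
python3 tgt.py .5885 -.0372 -4.7 .0535
```

```text
clock: 18.83
tool_pos: [0.494, -0.0294, 0.0535]
eef_rot: [0.041, 0.999, -0.0, -0.001]
contact_force: [-0.5, -0.4, -4.3]
opening: 0.158
pos [ 0.494  -0.0294  0.0535] yaw 175.32 tilt z [-0.001 -0.    -1.   ] t 18.83
units [-2.372 -0.003 -0.004] norm 2.37 twist 0.004 F [-0.5 -0.4 -4.3]
```

```bash
python3 -m jog '[{"translation":[-0.2,0,0],"twist":0,"claw":0},{"translation":[-0.25,0,0],"twist":0,"claw":0},{"translation":[-0.25,0,0],"twist":0,"claw":0},{"translation":[-0.25,0,0],"twist":0,"claw":0},{"translation":[-0.25,0,0],"twist":0,"claw":0},{"translation":[-0.25,0,0],"twist":0,"claw":0},{"translation":[-0.25,0,0],"twist":0,"claw":0},{"translation":[-0.2,0,0],"twist":0,"claw":0},{"translation":[0,0,0],"twist":0,"claw":0}]'
python3 -m jog '[{"translation":[-0.2,0,0],"twist":0,"claw":0},{"translation":[-0.17,0,0],"twist":0,"claw":0},{"translation":[-0.1,0,0],"twist":0,"claw":0},{"translation":[0,0,0],"twist":0,"claw":0},{"translation":[0,0,0],"twist":0,"claw":0}]'
python3 tgt.py .5885 -.0372 -4.7 .0525
```

```text
clock: 19.58
tool_pos: [0.5724, -0.0359, 0.0539]
eef_rot: [0.042, 0.999, 0.0, 0.001]
contact_force: [0.7, 0.9, -4.6]
opening: 0.15
clock: 20.0
tool_pos: [0.5886, -0.0372, 0.0537]
eef_rot: [0.041, 0.999, -0.0, -0.0]
contact_force: [-0.9, -0.4, -4.2]
opening: 0.156
pos [ 0.5886 -0.0372  0.0537] yaw 175.3 tilt z [-0.001 -0.    -1.   ] t 20.0
units [ 0.003 -0.001  0.029] norm 0.03 twist 0.0 F [-0.9 -0.4 -4.2]
```

```bash
python3 -m jog '[{"translation":[0,0,0.03],"twist":0,"claw":0},{"translation":[0,0,0],"twist":0,"claw":40},{"translation":[0,0,0],"twist":0,"claw":40},{"translation":[0,0,0],"twist":0,"claw":40},{"translation":[0,0,0],"twist":0,"claw":40},{"translation":[0,0,-0.4],"twist":0,"claw":40},{"translation":[0,0,-0.7],"twist":0,"claw":40},{"translation":[0.3,0,-0.7],"twist":0,"claw":60},{"translation":[0.4,0,-0.7],"twist":0,"claw":60},{"translation":[0.4,0,-0.7],"twist":0,"claw":60},{"translation":[0.4,0,-0.7],"twist":0,"claw":60},{"translation":[0.4,0,0],"twist":0,"claw":60},{"translation":[0,0,0],"twist":0,"claw":60},{"translation":[0,0,0],"twist":0,"claw":60}]'
python3 tgt.py .45 .29 -4.7 .2; python3 -c "
from h import *
print(r.get_state()['q'])"
```

```text
clock: 21.17
tool_pos: [0.5128, -0.0313, 0.2088]
eef_rot: [0.041, 0.999, -0.0, -0.0]
contact_force: [0.3, 0.3, -0.2]
opening: 0.598
pos [ 0.5128 -0.0313  0.2088] yaw 175.32 tilt z [-0.    -0.001 -1.   ] t 21.17
units [2.221 7.877 0.214] norm 8.19 twist 0.004 F [ 0.3  0.3 -0.2]
[ 0.30073342  0.62906363 -0.53273216  1.91971796  0.47199615  0.71932035
  0.978228  ]
```

```bash
python3 -m jog '[{"translation":[0.2,0.6,0],"twist":0,"claw":60},{"translation":[0.2,0.73,0],"twist":0,"claw":60},{"translation":[0.2,0.73,0],"twist":0,"claw":60},{"translation":[0.2,0.73,0],"twist":0,"claw":60},{"translation":[0.2,0.73,0],"twist":0,"claw":60},{"translation":[0.2,0.73,0],"twist":0,"claw":60},{"translation":[0.2,0.73,0],"twist":0,"claw":60},{"translation":[0.2,0.73,0],"twist":0,"claw":60},{"translation":[0.2,0.73,0],"twist":0,"claw":60},{"translation":[0.2,0.73,0],"twist":0,"claw":60},{"translation":[0.2,0.7,0],"twist":0,"claw":60},{"translation":[0,0,0],"twist":0,"claw":60},{"translation":[0,0,0],"twist":0,"claw":60}]'
python3 -m jog '[{"translation":[0,0,0],"twist":-1,"claw":60},{"translation":[0,0,0],"twist":-1,"claw":60},{"translation":[0,0,0],"twist":-1,"claw":60},{"translation":[0,0,0],"twist":-1,"claw":60},{"translation":[0,0,0],"twist":-1,"claw":60},{"translation":[0,0,0],"twist":-1,"claw":60},{"translation":[0,0,0],"twist":-1,"claw":60},{"translation":[0,0,0],"twist":-1,"claw":60},{"translation":[0,0,0],"twist":-1,"claw":60},{"translation":[0,0,0],"twist":-1,"claw":60},{"translation":[0,0,0],"twist":-1,"claw":60},{"translation":[0,0,0],"twist":-0.9,"claw":60},{"translation":[0,0,0],"twist":0,"claw":60},{"translation":[0,0,0],"twist":0,"claw":60}]'
python3 tgt.py .427 .322 66.6 .03
python3 - <<'E'
from h import *
img,c,st=look('wrist');save(img,'w8.png');print(st['q'])
hsv=cv2.cvtColor(cv2.GaussianBlur(img,(3,3),0),cv2.COLOR_RGB2HSV)
m=cv2.inRange(hsv,(18,90,30),(40,255,255))
for ct in cv2.findContours(m,0,2)[0]:
    if cv2.contourArea(ct)<1500: continue
    for z in (.010,.018): print(z,cv2.minAreaRect(np.array([px2w(c,u,v,z)[:2]*1000 for u,v in ct[:,0]],np.float32)),cv2.boundingRect(ct))
for p in r.spot_point('rib','wrist')[:3]:
    a,b=p['location'];print(p['confidence'],[a,b],px2w(c,b,a,.025).round(4))
E
```

```text
clock: 22.25
tool_pos: [0.4508, 0.2923, 0.2075]
eef_rot: [0.039, 0.999, 0.0, -0.001]
contact_force: [0.2, -0.7, 0.4]
opening: 0.592
clock: 23.42
tool_pos: [0.4518, 0.2885, 0.2077]
eef_rot: [-0.548, 0.837, -0.0, -0.001]
contact_force: [0.0, 0.2, -0.1]
opening: 0.602
pos [0.4518 0.2885 0.2077] yaw -113.58 tilt z [-0.002 -0.001 -1.   ] t 23.42
units [-0.528  0.899  4.442] norm 4.56 twist -0.03 F [ 0.   0.2 -0.1]
[-0.16997363  0.73138588 -0.83238349  1.84728771  0.69256812  0.88365608
  1.3889759 ]
0.01 ((428.9227294921875, 324.4488830566406), (88.75931549072266, 55.06740951538086), 66.55248260498047) (327, 185, 68, 102)
0.018 ((428.68402099609375, 321.8484191894531), (86.69834899902344, 53.78876876831055), 66.55250549316406) (327, 185, 68, 102)
0.97 [243.5, 364.0] [0.4272 0.3257 0.025 ]
```

View pics/w8.png

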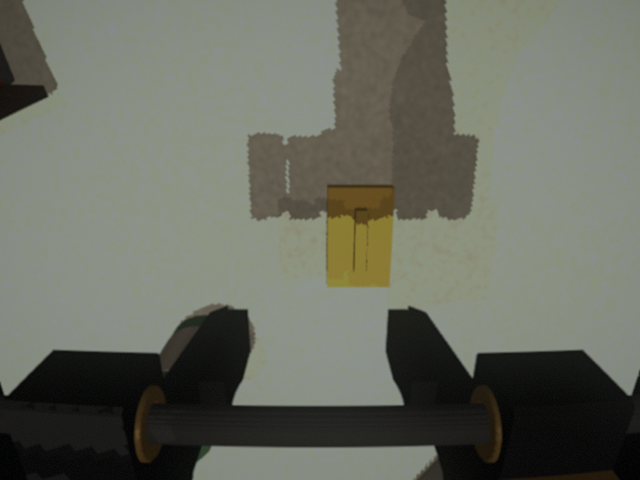

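The small lid is at (360,236), measuring 87 x 54 mm with its rib lengthwise. Vertical fingers can't lean in under the board, so I'll hold this lid by its rib and use it as a flat pusher.

```bash
python3 tgt.py .4247 .3138 66.6 .03
```

```text
pos [0.4515 0.2891 0.2081] yaw -113.5 tilt z [-0.001 -0.001 -1.   ] t 23.52
units [-0.304  0.859  4.453] norm 4.55 twist -0.016 F [-0.1  0.2 -0.2]
```

```bash
python3 -m jog '[{"translation":[-0.15,0.43,0],"twist":0,"claw":60},{"translation":[-0.15,0.43,0],"twist":0,"claw":50},{"translation":[0,0,0.7],"twist":0,"claw":50},{"translation":[0,0,0.8],"twist":0,"claw":50},{"translation":[0,0,0.8],"twist":0,"claw":50},{"translation":[0,0,0.8],"twist":0,"claw":50},{"translation":[0,0,0.7],"twist":0,"claw":50},{"translation":[0,0,0.4],"twist":0,"claw":50},{"translation":[0,0,0.2],"twist":0,"claw":50},{"translation":[0,0,0],"twist":0,"claw":50},{"translation":[0,0,0],"twist":0,"claw":50}]'
python3 tgt.py .4247 .3138 66.6 .02
```

```text
clock: 24.43
tool_pos: [0.4243, 0.3149, 0.033]
eef_rot: [-0.55, 0.835, 0.0, -0.0]
contact_force: [-0.4, 0.5, 1.5]
opening: 0.499
pos [0.4243 0.3149 0.033 ] yaw -113.32 tilt z [-0.  0. -1.] t 24.43
units [ 0.022 -0.019  0.325] norm 0.33 twist 0.013 F [-0.4  0.5  1.5]
```

```bash
python3 -m jog '[{"translation":[0.02,-0.02,0.1],"twist":0,"claw":50},{"translation":[0,0,0.1],"twist":0,"claw":50},{"translation":[0,0,0.07],"twist":0,"claw":50},{"translation":[0,0,0],"twist":0,"claw":50}]'
python3 -m jog '[{"translation":[0,0,0.05],"twist":0,"claw":50},{"translation":[0,0,0],"twist":0,"claw":50}]'
python3 tgt.py .4247 .3138 66.6 .02
```

```text
clock: 24.77
tool_pos: [0.4247, 0.3134, 0.0218]
eef_rot: [-0.55, 0.835, -0.0, -0.0]
contact_force: [0.5, 0.6, -0.1]
opening: 0.499
clock: 24.93
tool_pos: [0.4245, 0.3135, 0.0197]
eef_rot: [-0.55, 0.835, 0.0, -0.0]
contact_force: [-0.3, 0.2, -0.9]
opening: 0.502
pos [0.4245 0.3135 0.0197] yaw -113.3 tilt z [-0.001 -0.    -1.   ] t 24.93
units [-0.008 -0.001 -0.007] norm 0.01 twist 0.017 F [-0.3  0.2 -0.9]
```

```bash
python3 -m jog '[{"translation":[0,0,0.04],"twist":0,"claw":50},{"translation":[0,0,0],"twist":0,"claw":50},{"translation":[0,0,0],"twist":0,"claw":50}]'
python3 -m jog '[{"translation":[0,0,0],"twist":0,"claw":0},{"translation":[0,0,0],"twist":0,"claw":0},{"translation":[0,0,0],"twist":0,"claw":0},{"translation":[0,0,0],"twist":0,"claw":0},{"translation":[0,0,0],"twist":0,"claw":0},{"translation":[0,0,0],"twist":0,"claw":0}]' 50
```

```text
clock: 25.18
tool_pos: [0.4245, 0.3136, 0.0182]
eef_rot: [-0.55, 0.835, 0.0, -0.0]
contact_force: [0.0, -0.8, 0.4]
opening: 0.497
clock: 25.68
tool_pos: [0.4245, 0.3136, 0.0182]
eef_rot: [-0.55, 0.835, 0.0, -0.0]
contact_force: [0.3, 0.3, 0.1]
opening: 0.099
```

```bash
python3 -m jog '[{"translation":[0,0,-0.4],"twist":0,"claw":0},{"translation":[0,0,-0.7],"twist":0,"claw":0},{"translation":[0,0,-0.7],"twist":0,"claw":0},{"translation":[0,0,-0.7],"twist":0,"claw":0},{"translation":[0,0,-0.7],"twist":0,"claw":0},{"translation":[0,0,0],"twist":1,"claw":0},{"translation":[0,0,0],"twist":1,"claw":0},{"translation":[0,0,0],"twist":1,"claw":0},{"translation":[0,0,0],"twist":1,"claw":0},{"translation":[0,0,0],"twist":1,"claw":0},{"translation":[0,0,0],"twist":1,"claw":0},{"translation":[0,0,0],"twist":1,"claw":0},{"translation":[0,0,0],"twist":1,"claw":0},{"translation":[0,0,0],"twist":1,"claw":0},{"translation":[0,0,0],"twist":1,"claw":0},{"translation":[0,0,0],"twist":1,"claw":0},{"translation":[0,0,0],"twist":0.87,"claw":0},{"translation":[0,0,0],"twist":0,"claw":0},{"translation":[0,0,0],"twist":0,"claw":0}]'
python3 tgt.py .454 -.0262 -4.7 .146
```

```text
clock: 27.27
tool_pos: [0.4244, 0.3135, 0.1462]
eef_rot: [0.038, 0.999, -0.0, -0.0]
contact_force: [0.1, -0.3, -0.3]
opening: 0.099
pos [0.4244 0.3135 0.1462] yaw 175.65 tilt z [-0.001 -0.001 -1.   ] t 27.27
units [-1.381 -8.412  0.009] norm 8.52 twist 0.059 F [ 0.1 -0.3 -0.3]
```

```bash
python3 -m jog '[{"translation":[-0.1,-0.6,0],"twist":0,"claw":0},{"translation":[-0.12,-0.75,0],"twist":0,"claw":0},{"translation":[-0.12,-0.75,0],"twist":0,"claw":0},{"translation":[-0.12,-0.75,0],"twist":0,"claw":0},{"translation":[-0.12,-0.75,0],"twist":0,"claw":0},{"translation":[-0.12,-0.75,0],"twist":0,"claw":0},{"translation":[-0.12,-0.75,0],"twist":0,"claw":0},{"translation":[-0.12,-0.75,0],"twist":0,"claw":0},{"translation":[-0.12,-0.75,0],"twist":0,"claw":0},{"translation":[-0.12,-0.75,0],"twist":0,"claw":0},{"translation":[-0.12,-0.75,0],"twist":0,"claw":0},{"translation":[-0.08,-0.31,0],"twist":0.06,"claw":0},{"translation":[0,0,0],"twist":0,"claw":0},{"translation":[0,0,0],"twist":0,"claw":0}]'
python3 tgt.py .454 -.0262 -4.7 .026
python3 - <<'E'
from h import *
img,c,st=look('wrist');save(img,'w9.png')
hsv=cv2.cvtColor(cv2.GaussianBlur(img,(3,3),0),cv2.COLOR_RGB2HSV)
m=cv2.inRange(hsv,(15,90,30),(40,255,255));W=R.from_quat(st['eef_rot']).as_matrix()
for u in range(270,380,15):
    v=np.argmax(m[:,u]>0); p=px2w(c,u,v,st['tool_pos'][2]-.002); print(u,v,(W.T@(p-st['tool_pos'])*1000).round(1))
img,c,st=look('top');save(img,'top1.png')
hsv=cv2.cvtColor(cv2.GaussianBlur(img,(3,3),0),cv2.COLOR_RGB2HSV)
m=cv2.inRange(hsv,(18,90,30),(40,255,255))
for ct in cv2.findContours(m,0,2)[0]:
    if cv2.contourArea(ct)<200: continue
    print(cv2.minAreaRect(np.array([px2w(c,u,v,.048)[:2]*1000 for u,v in ct[:,0]],np.float32)),cv2.boundingRect(ct))
cv2.imwrite('pics/c5.png',np.hstack([cv2.resize(img[150:380,260:480],(440,460))[:,:,::-1],cv2.resize(cv2.imread('pics/w9.png')[:,140:500],(360,460))]))
E
```

```text
clock: 28.43
tool_pos: [0.4532, -0.0263, 0.1462]
eef_rot: [0.043, 0.999, 0.0, -0.0]
contact_force: [-0.1, 0.3, -0.3]
opening: 0.098
pos [ 0.4532 -0.0263  0.1462] yaw 175.12 tilt z [-0.     0.001 -1.   ] t 28.43
units [-2.000e-02  3.000e-03  3.005e+00] norm 3.01 twist -0.03 F [-0.1  0.3 -0.3]
270 241 [ 35.4 -17.5   2. ]
285 240 [ 35.8 -12.1   2. ]
300 240 [35.8 -6.6  2. ]
315 240 [35.8 -1.2  2. ]
330 240 [35.8  4.2  2. ]
345 240 [35.8  9.7  2. ]
360 241 [35.4 15.1  2. ]
375 241 [35.4 20.6  2. ]
((158.2572021484375, -433.1036682128906), (59.38569641113281, 67.87813568115234), 56.4662971496582) (572, 447, 38, 33)
((245.2570343017578, -434.94097900390625), (188.16197204589844, 151.0435333251953), 85.9830093383789) (542, 378, 98, 83)
((302.2117919921875, -226.19140625), (86.9244613647461, 95.54532623291016), 56.76560974121094) (453, 378, 58, 43)
((498.62860107421875, -40.72847366333008), (58.4600830078125, 24.03316879272461), 85.46984100341797) (366, 282, 31, 14)
((566.5628662109375, -35.21554946899414), (78.83880615234375, 81.38432312011719), 85.7175521850586) (357, 232, 42, 44)
```

View pics/c5.png

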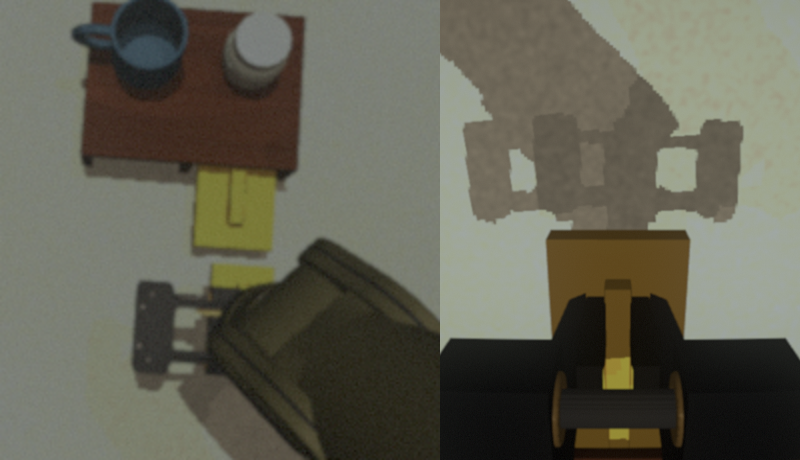

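The closed tub sits straight, about halfway into the bay, and the pusher lid is held square with its leading edge about 52 mm ahead of the TCP. Lowering, then pushing.

```bash
python3 -m jog '[{"translation":[0,0,0.5],"twist":-0.03,"claw":0},{"translation":[0,0,0.7],"twist":0,"claw":0},{"translation":[0,0,0.7],"twist":0,"claw":0},{"translation":[0,0,0.6],"twist":0,"claw":0},{"translation":[0,0,0.4],"twist":0,"claw":0},{"translation":[0,0,0.1],"twist":0,"claw":0},{"translation":[0,0,0],"twist":0,"claw":0},{"translation":[0,0,0],"twist":0,"claw":0}]'
python3 tgt.py .5766 -.0363 -4.7 .026
python3 -m jog '[{"translation":[-0.2,0,0],"twist":0,"claw":0},{"translation":[-0.2,0,0],"twist":0,"claw":0},{"translation":[-0.2,0,0],"twist":0,"claw":0},{"translation":[-0.2,0,0],"twist":0,"claw":0},{"translation":[-0.2,0,0],"twist":0,"claw":0},{"translation":[-0.2,0,0],"twist":0,"claw":0},{"translation":[0,0,0],"twist":0,"claw":0},{"translation":[0,0,0],"twist":0,"claw":0}]'
python3 tgt.py .5766 -.0363 -4.7 .026
```

```text
clock: 29.2
tool_pos: [0.4533, -0.025, 0.0266]
eef_rot: [0.04, 0.999, 0.0, -0.0]
contact_force: [0.2, -0.1, -0.2]
opening: 0.098
pos [ 0.4533 -0.025   0.0266] yaw 175.44 tilt z [-0.  0. -1.] t 29.2
units [-3.096 -0.035  0.014] norm 3.1 twist 0.023 F [ 0.2 -0.1 -0.2]
clock: 29.87
tool_pos: [0.5017, -0.0301, 0.0273]
eef_rot: [0.041, 0.999, 0.0, 0.001]
contact_force: [-0.3, 0.0, -1.0]
opening: 0.098
pos [ 0.5017 -0.0301  0.0273] yaw 175.26 tilt z [ 0.002  0.001 -1.   ] t 29.87
units [-1.879e+00  1.000e-03  3.700e-02] norm 1.88 twist -0.007 F [-0.3  0.  -1. ]
```

```bash
python3 -m jog '[{"translation":[-0.15,0,0.02],"twist":0,"claw":0},{"translation":[-0.15,0,0],"twist":0,"claw":0},{"translation":[-0.15,0,0],"twist":0,"claw":0},{"translation":[-0.15,0,0],"twist":0,"claw":0},{"translation":[-0.15,0,0],"twist":0,"claw":0},{"translation":[-0.15,0,0],"twist":0,"claw":0},{"translation":[-0.15,0,0],"twist":0,"claw":0},{"translation":[-0.15,0,0],"twist":0,"claw":0},{"translation":[-0.15,0,0],"twist":0,"claw":0}]'
python3 tgt.py .5766 -.0363 -4.7 .026
python3 -m jog '[{"translation":[-0.1,0,0],"twist":0,"claw":0},{"translation":[-0.1,0,0],"twist":0,"claw":0},{"translation":[-0.1,0,0],"twist":0,"claw":0}]'
python3 tgt.py .5766 -.0363 -4.7 .026
```

```text
clock: 30.62
tool_pos: [0.5526, -0.0346, 0.0254]
eef_rot: [0.041, 0.999, -0.001, -0.002]
contact_force: [-5.6, 0.7, 3.4]
opening: 0.096
pos [ 0.5526 -0.0346  0.0254] yaw 175.34 tilt z [-0.005 -0.001 -1.   ] t 30.62
units [-0.602  0.007 -0.017] norm 0.6 twist 0.007 F [-5.6  0.7  3.4]
clock: 30.87
tool_pos: [0.5658, -0.0355, 0.0253]
eef_rot: [0.041, 0.999, -0.0, -0.001]
contact_force: [-4.5, 0.4, 2.6]
opening: 0.101
pos [ 0.5658 -0.0355  0.0253] yaw 175.33 tilt z [-0.003 -0.001 -1.   ] t 30.87
units [-0.27   0.003 -0.017] norm 0.27 twist 0.005 F [-4.5  0.4  2.6]
```

```bash
python3 -m jog '[{"translation":[-0.06,0,0],"twist":0,"claw":0},{"translation":[-0.06,0,0],"twist":0,"claw":0},{"translation":[-0.06,0,0],"twist":0,"claw":0}]'
python3 -m jog '[{"translation":[-0.05,0,0],"twist":0,"claw":0},{"translation":[-0.05,0,0],"twist":0,"claw":0}]'
python3 -m jog '[{"translation":[-0.04,0,0],"twist":0,"claw":0}]'
python3 -m jog '[{"translation":[-0.04,0,0],"twist":0,"claw":0}]'
python3 tgt.py .5766 -.0363 -4.7 .026
```

```text
clock: 31.12
tool_pos: [0.5717, -0.036, 0.025]
eef_rot: [0.041, 0.999, -0.001, -0.003]
contact_force: [-12.2, 1.6, 6.9]
opening: 0.102
clock: 31.28
tool_pos: [0.5716, -0.036, 0.0245]
eef_rot: [0.04, 0.999, -0.001, -0.006]
contact_force: [-18.5, 2.8, 9.9]
opening: 0.1
clock: 31.37
tool_pos: [0.5715, -0.036, 0.0242]
eef_rot: [0.04, 0.999, -0.001, -0.008]
contact_force: [-20.7, 2.7, 10.4]
opening: 0.099
clock: 31.45
tool_pos: [0.5715, -0.0361, 0.024]
eef_rot: [0.04, 0.999, -0.001, -0.009]
contact_force: [-23.1, 3.6, 12.4]
opening: 0.097
pos [ 0.5715 -0.0361  0.024 ] yaw 175.39 tilt z [-0.019 -0.002 -1.   ] t 31.45
units [-0.126  0.004 -0.052] norm 0.14 twist 0.015 F [-23.1   3.6  12.4]
```

The tub stopped firmly at the rail: 23 N with no further motion. Backing the pusher off and checking.

```bash
python3 -m jog '[{"translation":[0.2,0,0],"twist":0,"claw":0},{"translation":[0.5,0,0],"twist":0,"claw":0},{"translation":[0.6,0,0],"twist":0,"claw":0},{"translation":[0.6,0,0],"twist":0,"claw":0},{"translation":[0.6,0,0],"twist":0,"claw":0},{"translation":[0,0,0],"twist":0,"claw":0}]'
python3 - <<'E'
from h import *
img,c,st=look('scene');save(img,'s1.png')
X=np.array([np.cos(np.radians(-4.7)),np.sin(np.radians(-4.7)),0]);Y=np.array([-X[1],X[0],0]);H=np.array([.6832,-.045,0])
for l,z in (('tub',0),('rib',.063),('lid',.03),('stowed_tub',0),('mug',.08),('jar',.08)):
    for p in r.spot_point(l,'scene')[:2]:
        a,b=p['location'];P=px2w(c,b,a,z);print(l,round(p['confidence'],2),[a,b],P.round(4),((P-H)@X*1000).round(1),((P-H)@Y*1000).round(1))
# predicted lid-plate top far edge & tub far bottom if home
for n,x,z in (('lid far top',61,.048),('tub far base',55,0),('rail top',58,.02)):
    print(n,w2px(c,[H+X*x/1000+Y*y/1000+[0,0,z] for y in (-38,38)]).round(1).tolist())
i=cv2.resize(img[230:390,210:370],(600,600),interpolation=cv2.INTER_CUBIC);save(i,'c6.png')
E
```

```text
clock: 31.95
tool_pos: [0.4779, -0.0279, 0.0257]
eef_rot: [0.04, 0.999, -0.0, -0.002]
contact_force: [-1.8, -0.2, -0.1]
opening: 0.1
rib 0.75 [247.2, 263.8] [ 0.5433 -0.0327  0.063 ] -140.4 0.8
lid 0.62 [252.9, 265.3] [ 0.5236 -0.0295  0.03  ] -160.3 2.4
stowed_tub 0.76 [311.3, 318.3] [0.6857 0.0547 0.    ] -5.7 99.6
mug 0.8 [295.8, 322.1] [0.7204 0.0536 0.08  ] 29.0 101.3
jar 0.71 [299.6, 263.2] [ 0.7085 -0.0514  0.08  ] 25.8 -4.3
lid far top [[245.8, 328.5], [289.0, 324.4]]
tub far base [[248.3, 342.9], [289.6, 338.9]]
rail top [[247.3, 337.3], [289.3, 333.2]]
```

View pics/c6.png

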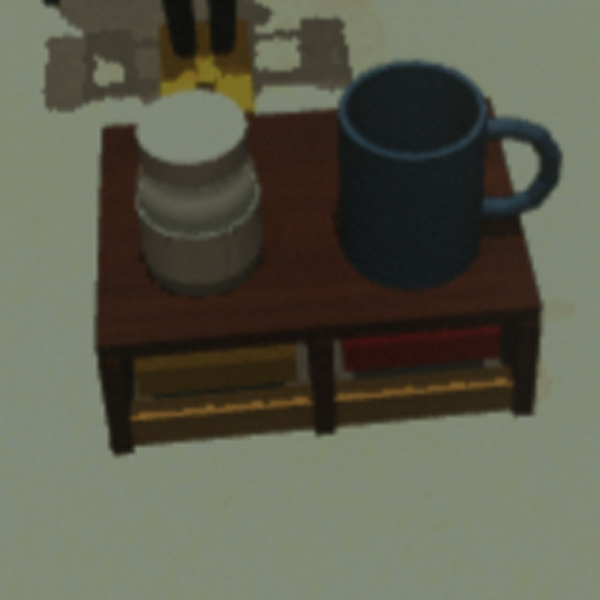

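The scene view shows the yellow lid behind the brass rail, straight and centred between the uprights at crop (135–298, 345–395), matching the red tub. Mug and jar are unmoved. I'll check the depth numerically from the skirt's edges.

Run:
```python
from h import *
import numpy as np
ims=[];
for _ in range(6):
    img,c,st=look('scene');ims.append(img.astype(float))
g=np.mean(ims,0)
X=np.array([np.cos(np.radians(-4.7)),np.sin(np.radians(-4.7)),0]);Y=np.array([-X[1],X[0],0]);H=np.array([.6832,-.045,0])
ref={}
def prof(yc):  # profile sampled vs vertical offset along line parallel to shelf y; offset relative to predicted rail top line (x=58,z=.02)
    base=w2px(c,[H+X*.058+Y*(yc+y)/1000+[0,0,.02] for y in np.linspace(-28,28,30)]).astype(np.float32)
    out=[]
    for o in np.arange(-14,5,.5):
        m=[cv2.remap(g.astype(np.float32),base[:,:1]*0+base[:,:1],base[:,1:]+np.float32(o),1)]
        out.append((o,*m[0].mean((0,1)).round(0)))
    return out
A=prof(0);B=prof(98)
for a,b in zip(A,B): print(a[0],[int(x) for x in a[1:]],[int(x) for x in b[1:]])
rt=w2px(c,H+X*.058+[0,0,.02])[0,1]
for n,x,z in (('skirt top',61,.048),('skirt bot',61,.03),('boardbot',71,.068),('railbot',58,0)):
    for d in (-6,0,6): print(n,d if 'skirt' in n else '',(w2px(c,H+X*(x+(d if 'skirt' in n else 0))/1000+[0,0,z])[0,1]-rt).round(1))
```

```text
-14.0 [24, 19, 13] [25, 19, 14]
-13.5 [26, 20, 14] [26, 19, 14]
-13.0 [31, 24, 14] [29, 19, 14]
-12.5 [40, 30, 15] [34, 19, 14]
-12.0 [51, 38, 17] [43, 19, 15]
-11.5 [60, 45, 18] [53, 19, 15]
-11.0 [64, 47, 19] [58, 19, 16]
-10.5 [65, 48, 19] [57, 19, 16]
-10.0 [65, 48, 19] [54, 19, 15]
-9.5 [64, 47, 19] [49, 18, 15]
-9.0 [60, 45, 18] [45, 18, 15]
-8.5 [55, 41, 17] [44, 18, 15]
-8.0 [50, 38, 16] [43, 18, 15]
-7.5 [47, 36, 16] [43, 18, 15]
-7.0 [46, 35, 16] [43, 18, 14]
-6.5 [46, 35, 16] [43, 18, 14]
-6.0 [46, 35, 16] [43, 18, 14]
-5.5 [46, 35, 16] [43, 18, 15]
-5.0 [46, 35, 16] [43, 18, 15]
-4.5 [46, 35, 16] [42, 19, 15]
-4.0 [46, 35, 16] [41, 20, 16]
-3.5 [45, 35, 16] [37, 22, 18]
-3.0 [44, 34, 17] [33, 25, 21]
-2.5 [40, 33, 17] [31, 27, 23]
-2.0 [35, 30, 19] [31, 29, 23]
-1.5 [34, 30, 20] [35, 32, 23]
-1.0 [39, 33, 21] [41, 35, 23]
-0.5 [47, 37, 21] [47, 38, 22]
0.0 [51, 39, 21] [51, 40, 21]
0.5 [53, 40, 21] [52, 40, 21]
1.0 [55, 42, 21] [54, 42, 22]
1.5 [60, 45, 23] [59, 45, 23]
2.0 [70, 52, 25] [68, 51, 25]
2.5 [86, 63, 30] [82, 61, 29]
3.0 [101, 74, 34] [97, 72, 33]
3.5 [105, 77, 35] [103, 76, 35]
4.0 [91, 67, 31] [92, 68, 32]
4.5 [71, 53, 26] [72, 54, 27]
skirt top -6 -11.4
skirt top 0 -8.8
skirt top 6 -6.1
skirt bot -6 -4.9
skirt bot 0 -2.2
skirt bot 6 0.4
boardbot  -11.8
boardbot  -11.8
boardbot  -11.8
railbot  6.9
railbot  6.9
railbot  6.9
```

Skirt top and bottom edges lie within about 1.5 mm of the predicted home depth, and the lateral edges match too. Setting the pusher lid down clear of the bay and retreating.

```bash
python3 -m jog '[{"translation":[0.5,0,0],"twist":0,"claw":0},{"translation":[0.5,0,0],"twist":0,"claw":0},{"translation":[0,0,0.1],"twist":0,"claw":0},{"translation":[0,0,0.08],"twist":0,"claw":0},{"translation":[0,0,0],"twist":0,"claw":0},{"translation":[0,0,0],"twist":0,"claw":40},{"translation":[0,0,0],"twist":0,"claw":40},{"translation":[0,0,0],"twist":0,"claw":40},{"translation":[0,0,0],"twist":0,"claw":40},{"translation":[0,0,-0.4],"twist":0,"claw":40},{"translation":[0,0,-0.7],"twist":0,"claw":40},{"translation":[0,0,-0.7],"twist":0,"claw":40},{"translation":[0,0,-0.7],"twist":0,"claw":40},{"translation":[0,0,0],"twist":0,"claw":40},{"translation":[0,0,0],"twist":0,"claw":40}]'
python3 - <<'E'
from h import *
img,c,_=look('scene');a=cv2.imread('pics/s1.png')[:,:,::-1]
print('shelf region change',np.abs(img[255:360,230:360].astype(float)-a[255:360,230:360]).mean())
for l,z in (('bottle',0),('mug',.08),('jar',.08),('stowed_tub',0)):
    for p in r.spot_point(l,'scene')[:1]: x,y=p['location'];print(l,px2w(c,y,x,z).round(3))
print(r.finish_job())
E
```

```text
clock: 33.85
tool_pos: [0.4545, -0.0272, 0.1197]
eef_rot: [0.042, 0.999, -0.001, 0.003]
contact_force: [-0.1, -0.2, -1.6]
opening: 0.402
shelf region change 1.7202686202686204
bottle [0.599 0.374 0.   ]
mug [0.718 0.052 0.08 ]
jar [ 0.708 -0.048  0.08 ]
stowed_tub [0.682 0.047 0.   ]
the job is handed in; nothing more can be done
None
```

The lid is snapped on and the closed tub is home against the brass rail in the free bay. I handed the job in at about 34 s; it reports no verdict, so this rests on my own checks.

- **Lid:** I picked the 122 x 76 mm lid up by its rib and pressed it on. The force rose to 9 N, fell to zero as it snapped, and I then pressed to 26 N. The wrist camera afterwards showed it at the snapped height, square and centred on the tub.
- **Shelf:** I carried the tub by the rib to the mat and slid it partly into the bay. The interface can't tilt the tool to lean in under the board. I therefore held the small look-alike lid by its rib and pushed the tub's end with it until the push stopped at 23 N. I left that lid on the counter in front of the shelf.
- **Final position:** In the scene picture the lid's edges lie within about 1.5 mm of the predicted home depth. The tub looks centred and straight in the bay.
- **Disagreement:** Worked out from the pusher's size, the tub could have been up to about 5 mm short of the rail. I trusted the camera reading.
- **Bystanders:** The mug and jar read within about 3 mm of where the scene camera first saw them, the bottle and red-lidded tub within about 8 mm. The detector itself scatters by several millimetres. Nothing I did should have touched them.

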